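# Let down the lid of the crystal case

## Task

The walnut lid of the crystal case is propped ajar by a thin brass rod. With the gripper's fingers just below the lid's free edge, push the rod out sideways from under the lid, catch the falling lid on the outside of the fingers before it has dropped far, then lower it gently until it is fully shut, with no bang, and take the hand away. Do not grip anything or lift the lid, and leave everything else on the bench where it is.

Things in the scene. Friction and masses are not known exactly. Their poses are not given: they have to be found in the camera images.
- case: Open-topped dark walnut box with watch crystals in compartments, fixed to the bench. 150 mm deep (its x), 160 mm wide (its y), 80 mm high, walls 8 mm. Origin at the centre of its underside; its x axis points from its front (where the lid opens, facing roughly the robot's left, world +y) to its hinge side, y to its left (roughly away from the robot), z up.
- lid (a joint): Hinge of the lid, rad: 0 = shut, grows as it opens; about 0.42 on the prop. The lid is a flat walnut board, 190 mm from hinge to free edge, 170 mm wide, 8 mm thick, about 0.2 kg. Barely damped: unsupported it bangs shut in under half a second. Lower it by carrying its free edge from below on fingers leaning about 45 degrees (pointing down and towards the hinge).
- lid_edge (a point): Middle of the lower free edge of the lid; it moves with the lid, which spans 85 mm to either side. Shut, the lid overhangs the box by 40 mm in front and 5 mm at each side, its underside 80 mm above the bench.
- lid_hinge (a point): Middle of the hinge line, on the case 75 mm behind its centre, 80 mm up; the line runs along the case's y. The lid's underside passes through it.
- prop (a joint): Swing of the prop, rad: 0 = upright (a stop; it leans about 3 degrees inwards), grows as its top swings to the case's left (+y of the case, away from the robot), to a stop at 1.6, lying out sideways. Its hinge is loose: it drops by itself once it is out from under the lid.
- prop_tip (a point): Centre of the 10 mm ball on top of the brass prop, which carries the lid. Rod 8 mm thick, 116 mm from pivot to ball centre; pivot 84 mm in front of the case's centre, 75 mm to its left, 30 mm up. The ball starts 6 mm further in and must go about 20 mm to the left to leave the lid's left side edge (85 mm left of the case's middle); under 2 N does it.
- mat: Round cork mat, 110 mm across, 4 mm thick, fixed, between the case and the robot. Origin: centre of its underside.
- watch: Silver pocket watch lying on the cork mat, 46 mm across, 13 mm thick, loose. Origin: centre of its underside.
- wrench: Brass case back wrench, about 110 mm long, 50 mm wide, 20 mm high, loose, behind the case's hinge side. Origin: on its underside, near its middle.
- loupe: Black eye loupe standing on the bench, 36 mm across, 30 mm high, loose. Origin: centre of its underside.
- tin: Round aluminium parts tin, 55 mm across, 26 mm high, loose. Origin: centre of its underside.

How it is judged (in metres and radians):
On the way, in this order (a step that is already met when the one before it is completed fails the run):
1. the prop is out from under the lid and the lid rests on the fingers, still well open (value of joint prop above 0.5 rad and value of joint lid above 0.22 rad and contact force between the fingers and lid above 0.2 N), for 0.2 s.
2. the lid is fully shut (value of joint lid below 0.015 rad), for 0.2 s.
At the end, for the whole second after the job is handed in: The lid is fully shut (within 0.015 rad, 3 mm at its edge), the prop is swung out sideways (over 1 rad), the small things are within 20 mm of where they were; before, the lid rested on the fingers for 0.2 s, prop out, lid over 0.22 rad open (value of joint lid below 0.015 rad and value of joint prop above 1 rad and not (distance of watch from where it was at the start of the episode above 0.02 m) and not (distance of wrench from where it was at the start of the episode above 0.02 m) and not (distance of loupe from where it was at the start of the episode above 0.02 m) and not (distance of tin from where it was at the start of the episode above 0.02 m)); the robot touches nothing.
It fails at once if the lid or the prop is gripped or struck hard (over 25 N from the fingers) (contact force between the fingers and lid above 25 N or contact force between the fingers and prop above 25 N).
It fails at once if the lid bangs shut (closing faster than 1.2 rad/s, about 0.23 m/s at its edge, in the last 0.1 rad) (value of joint lid below 0.1 rad and velocity of joint lid below -1.2 rad/s).
It fails at once if the lid is lifted (more than about 15 mm above where it stood on the prop) (value of joint lid above 0.5015 rad).
It fails at once if the watch, wrench, loupe or tin is pushed or carried more than 20 mm (distance of any of watch, wrench, loupe, tin from where it was at the start of the episode above 0.02 m).
It also fails if it takes over 48 s, if anything falls off the work surface, if the arm or the gripper's body presses on something with over 40 N, if the wrist force passes 120 N, or if a joint passes its speed limit or range.

## Robot

A 6-joint arm with a two-finger parallel gripper is mounted at the origin on the work surface. World frame = base frame: x ahead of the robot, y to its left, z up, the work surface at z = 0. Lengths are in mm, angles in rad, forces in N, time in s.
With the tool pointing down it reaches from about 400 to 925 mm from the base axis. Payload 12.5 kg.
Tool frame: the origin (TCP) lies midway between the tips of the shut fingers; the grasp point (between the pads) lies 19 mm behind it (env.tcp_to_grasp is the distance from the TCP to the grasp point, in mm); z points along the fingers, y is the line along which they close (so a half turn about z gives the same grasp; the last joint's range is limited). The gripper opens to 95 mm and grips with 3 to 60 N. Pads are 20 mm wide; open, the fingers measure 119 mm over their backs; the gripper's body (75 mm by 180 mm) begins 59 mm behind the grasp point.
Start: joints at [1.206, 0.491, 1.559, -0, 1.092, -0.106], TCP at [159.932, 604.209, 214.661] pointing down, gripper open.
Joint ranges: [-3.1, 3.1], [-0.84, 2.19], [0.05, 2.79], [-1.13, 4.28], [0.06, 2.93], [-2.69, 2.69]. Speed limits (rad/s): [2.22, 2.22, 2.79, 3.14, 3.14, 3.14].

## Interface

Orientations are given as [roll, pitch, yaw] about the fixed x, y, z axes, in that order (R = Rz(yaw) Ry(pitch) Rx(roll)).
In Python, from cell import env gives the robot as it stands. The module is installed in compiled form; this text tells all that it offers.
- The arm moves only by the tool step_arm, never from a script. Its argument "plan" is a list that holds one entry, the list of rows, each a list of 5 numbers: the shift along the tool's x, y, z in mm, then the turn about the tool's z in degrees, then the opening, from -1 (shut) to 1 (fully open). A call has 1 to 8 rows; each row is the pose to reach, as a shift and turn from the pose commanded when the call began, along the tool's axes at that moment; what a row does not reach only later rows make up. A row lasts 1/12 s, in which the tool goes at most 41.7 mm and 7.16 degrees, less where a joint would pass 70% of its speed; a pose out of reach is approached as far as the arm can. A call with a gripper value outside its range is refused whole. The fingers move at their own pace and stop on an object; the grip force is fixed at half the most. Time passes only in rows, so rows that repeat a pose let the fingers close. It gives the time, the measured TCP pose, the force, the opening and the grip force at its end, in the units of the state.
- env.state(): the state, without advancing time (a new reading comes with each control period).
- env.read_camera(name): name is "scene" or "top" or "wrist"; returns the picture (420x560x3 uint8, blue, green, red); there is no depth.
- env.get_calibration(name): a dict with "K" (3x3 intrinsics, pixels), "extrinsics" (4x4, takes a point from world to camera coordinates). Camera axes: x right, y up, looking along -z (the intrinsics and any distortion apply to the point x, -y, -z); pixel columns grow to the right and rows downward; lengths in mm; the calibration is good to about 2 mm. A picture is of the moment at which its call begins: read the wrist's pose just before it. get_calibration takes no time and is no camera call; for the wrist camera it gives the pose at the moment of the call.
- env.job_done(): hands the job in; it is judged then, once.
The state is a dict: "t": time; "joints": joint angles; "qvel": joint speeds; "tau": joint torques, N m; "eef_pos": TCP position; "tcp_rot": TCP orientation; "ft_force": force on the tool from outside, world axes, zero at the start; "moment": the same for the moment, N m; "opening": opening from 0.0 (shut) to 1.0 (fully open); "grip_force": force on a finger pad.
Only numpy, scipy, OpenCV 4.12 (cv2) and the standard library are available. Lean on these libraries where they do the work, as an engineer would, in place of code of your own. Each camera call takes 0.05 s, during which the arm holds its last target. There are 200 camera calls.

## Working session

There is one attempt and no reset: what is moved stays moved. The work goes in short steps, Python scripts to look and compute and a tool call to move; the robot and the scene stay as the last step left them, time stands still between calls to the robot, and variables do not carry over. Pictures are saved under pics/ and viewed, at most 10 in all, crops included, and the job is handed in when it is done.

Besides the shell and the picture viewer there is one more tool, called by a JSON object that holds its "op" and its "data". step_arm: Moves the arm, as the interface text tells. Its arguments: {"type":"object","properties":{"plan":{"type":"array"}},"required":["plan"]}

```bash
mkdir -p pics; cat > h.py <<'E'
import numpy as np, cv2
from cell import env
def save():
    for n in("scene","top"):
        cv2.imwrite(f"pics/{n}0.png",env.read_camera(n))
def proj(n,P):
    c=env.get_calibration(n);E=np.array(c["extrinsics"]);K=np.array(c["K"])
    p=(E@np.c_[np.atleast_2d(P),np.ones(len(np.atleast_2d(P)))].T)[:3].T*[1,-1,-1]
    q=(K@p.T).T; return q[:,:2]/q[:,2:]
def ray(n,uv):
    c=env.get_calibration(n);E=np.array(c["extrinsics"]);K=np.array(c["K"])
    d=np.linalg.solve(K,[uv[0],uv[1],1])*[1,-1,-1]
    R=E[:3,:3]; return -R.T@E[:3,3], R.T@d
def onz(n,uv,z):
    o,d=ray(n,uv); return o+d*(z-o[2])/d[2]
E
python3 - <<'E'
from h import *
save()
print(env.get_calibration("top")); print(env.get_calibration("scene")); print(env.state())
E
```

```text
{'K': array([[546.14970911,   0.        , 277.84388158],
       [  0.        , 546.14970911, 213.17812018],
       [  0.        ,   0.        ,   1.        ]]), 'extrinsics': array([[ 2.63789877e-02, -9.99650061e-01, -1.97615791e-03,
        -3.54259917e+01],
       [ 9.95429949e-01,  2.60860280e-02,  9.18625875e-02,
        -5.44841241e+02],
       [-9.17788911e-02, -4.39036884e-03,  9.95769732e-01,
        -1.21815302e+03],
       [ 0.00000000e+00,  0.00000000e+00,  0.00000000e+00,
         1.00000000e+00]])}
{'K': array([[518.15199895,   0.        , 287.65504017],
       [  0.        , 518.15199895, 206.03238212],
       [  0.        ,   0.        ,   1.        ]]), 'extrinsics': array([[-4.58894853e-01,  8.88376060e-01, -1.42650111e-02,
         2.64306695e+02],
       [-5.84240967e-01, -2.89618598e-01,  7.58144815e-01,
         2.43245725e+02],
       [ 6.69386291e-01,  3.56242957e-01,  6.51930172e-01,
        -1.42067247e+03],
       [ 0.00000000e+00,  0.00000000e+00,  0.00000000e+00,
         1.00000000e+00]])}
{'t': 0.1, 'joints': array([ 1.20639993e+00,  4.91522557e-01,  1.55938103e+00,  4.09937696e-06,
        1.09168065e+00, -1.05606425e-01]), 'qvel': array([ 2.33786583e-05, -2.72128205e-04,  7.10267395e-04,  3.67575122e-05,
       -7.86771724e-04, -5.20246759e-04]), 'tau': array([ 3.13591074e-03, -6.13620687e+01, -2.58605719e+01,  6.94048544e-02,
        4.70312568e-02, -5.62947048e-05]), 'eef_pos': array([159.85174386, 603.999834  , 214.10829333]), 'tcp_rot': array([-3.14060698e+00, -1.08138058e-04,  2.88280074e+00]), 'ft_force': array([-0.74219577,  0.87603616,  0.49428155]), 'moment': array([-0.01863709,  0.00981973, -0.03038617]), 'grip_force': 0.0, 'opening': 0.996214749104406}
```

View pics/top0.png

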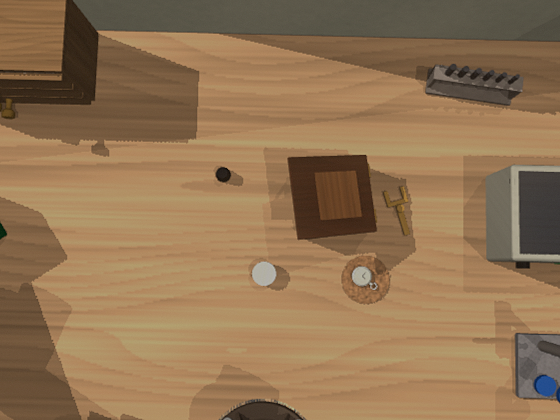

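View pics/scene0.png

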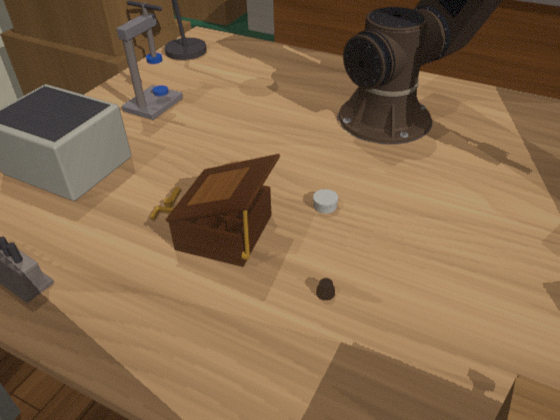

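The top view shows the case at about (333,197), with the lid's free edge on the left between (289,158) and (298,239). The tin is at (264,273), the loupe at (223,174) and the watch at (362,276). In the scene view the prop runs from (247,208) to (245,256).

```bash
cat > m.py <<'E'
from h import *
im=cv2.imread("pics/top0.png")
hsv=cv2.cvtColor(im,cv2.COLOR_BGR2HSV)
roi=np.zeros(im.shape[:2],np.uint8); roi[145:250,275:385]=1
m=((im[:,:,2]<100)&(roi>0)).astype(np.uint8)
big=cv2.resize(im[140:250,270:420],None,fx=5,fy=5,interpolation=cv2.INTER_CUBIC); cv2.imwrite("pics/c.png",big)
a=np.array([onz("top",p,164.8) for p in[(289,157),(297.5,239.5)]])
b=np.array([onz("top",p,87.3) for p in[(366.5,155),(376.5,231)]])
print(a,b,np.linalg.norm(a[0]-a[1]),np.linalg.norm(b[0]-b[1]),np.linalg.norm((a.mean(0)-b.mean(0))))
def case(a,b):
    yx=(a[0]-a[1])/np.linalg.norm(a[0]-a[1])+(b[0]-b[1])/np.linalg.norm(b[0]-b[1]); yx=yx[:2]/np.linalg.norm(yx[:2])
    x=np.array([yx[1],-yx[0]]); h=(a.mean(0)+b.mean(0))[:2]/2
    # mean of upper lid surface centre: case x = 75-173.5/2-3.3*-1
    c=h-x*(75-86.75+3.3)
    return c,x,yx
c,x,y=case(a,b); print(c,x,y)
P=lambda X,Y,Z:np.r_[c+x*X+y*Y,Z]
pts=dict(tip=P(-84,69,146),piv=P(-84,75,30),eL=P(-98.5,85,157.5),eR=P(-98.5,-85,157.5),boxFL=P(-75,80,0),boxBL=P(75,80,0),hL=P(78,85,87))
for k,p in pts.items(): print(k,p.round(),proj("scene",p).round(1),proj("top",p).round(1))
for n,p,z in(("loupe",(223,173),30),("tin",(264,273),26),("watch",(362,276),17)): print(n,onz("top",p,z).round())
im=cv2.imread("pics/scene0.png"); s=im[130:280,150:350].copy()
s=cv2.resize(s,None,fx=4,fy=4,interpolation=cv2.INTER_CUBIC)
for k,p in pts.items():
    q=(proj("scene",p)[0]-[150,130]+.5)*4; cv2.circle(s,tuple(q.astype(int).tolist()),4,(0,255,0),1)
cv2.imwrite("pics/s1.png",s)
E
python3 m.py
```

```text
[[648.26824094 -41.40804773 164.8       ]
 [480.6189443  -62.60862924 164.8       ]] [[ 672.38721857 -211.4329838    87.3       ]
 [ 506.86661665 -234.87032722   87.3       ]] 168.984470642884 167.17170432384827 189.55338250905683
[ 578.15769112 -145.95511714] [ 0.13283266 -0.99113848] [0.99113848 0.13283266]
tip [635. -54. 146.] [[244.3 207. ]] [[294.5 165. ]]
piv [641. -53.  30.] [[247.2 254.9]] [[292.8 171.6]]
eL [649. -37. 158.] [[247.9 209.5]] [[286.8 157.1]]
eR [481. -60. 158.] [[281.8 155.6]] [[295.9 239.5]]
boxFL [647. -61.   0.] [[243.  266.3]] [[296.1 171.2]]
boxBL [ 667. -210.    0.] [[174.9 248.5]] [[359.8 164.5]]
hL [ 673. -212.   87.] [[165.1 217.8]] [[366.7 154.9]]
loupe [634. 106.  30.]
tin [409.   7.  26.]
watch [ 408. -215.   17.]
```

View pics/s1.png

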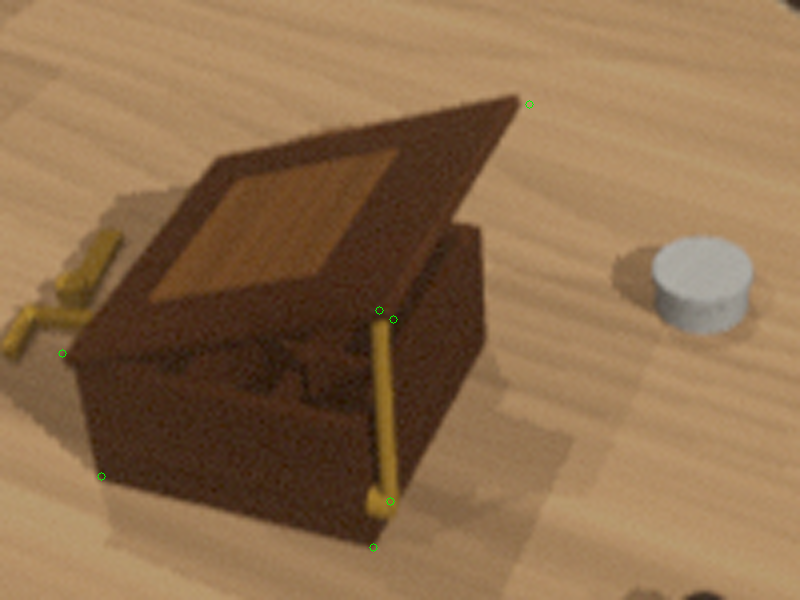

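View pics/c.png

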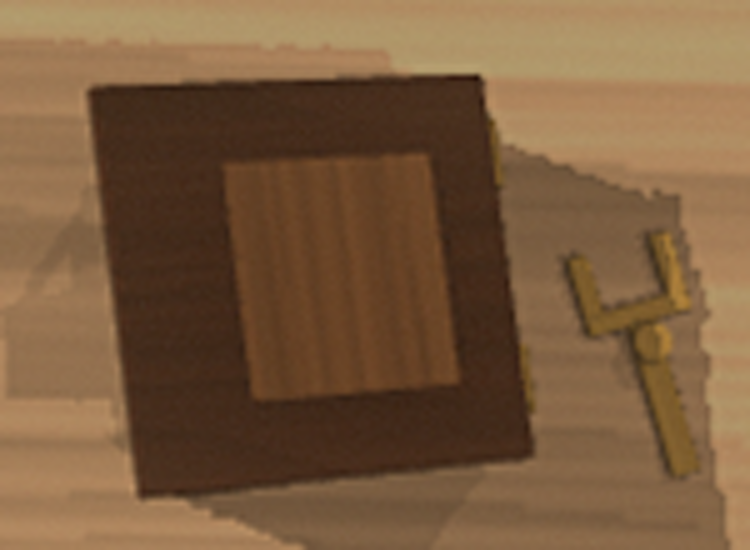

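The fitted box pose agrees with both views to a few mm (front-left foot corner at (374,547) and prop pivot at (390,502) in the crop). The moves only offer shifts and yaw, so I'll check in free space what the arm does about tilt at the edge of its reach.

{"op": "step_arm", "data": {"plan": [[[0,-41,0,0,-1],[0,-82,0,0,-1],[0,-123,0,0,-1],[0,-164,0,0,-1],[0,-205,0,0,-1],[0,-246,0,0,-1],[0,-287,0,0,-1],[0,-320,0,0,-1]]]}}

```text
t: 0.77
eef_pos: [76.9, 292.0, 214.2]
tcp_rot: [-3.141, -0.0, 2.883]
ft_force: [-0.1, -0.5, 0.2]
opening: 0.495
grip_force: 0.0
```

```bash
python3 -c "
from h import *
s=env.state();print(s['joints'].round(3),s['eef_pos'],s['tcp_rot'])"
```

```text
[ 1.093  0.014  2.256 -0.     0.873 -0.219] [ 76.86283342 292.04818853 214.18769875] [-3.14054507e+00 -2.22718548e-04  2.88302278e+00]
```

{"op": "step_arm", "data": {"plan": [[[25,-10,0,7,-1],[50,-20,0,14,-1],[75,-30,0,21,-1],[100,-40,0,28,-1],[125,-48,0,35,-1],[150,-52,0,42,-1],[168,-55,0,49,-1],[168,-55,0,56,-1]]]}}

```text
t: 1.43
eef_pos: [-100.6, 284.6, 214.7]
tcp_rot: [-3.141, -0.001, 2.047]
ft_force: [0.7, -0.6, 0.7]
opening: 0.01
grip_force: 0.0
```

{"op": "step_arm", "data": {"plan": [[[0,0,30,7,-1],[0,0,65,11.5,-1],[0,0,100,11.5,-1],[0,0,130,11.5,-1]]]}}

```text
t: 1.77
eef_pos: [-98.5, 284.4, 83.4]
tcp_rot: [3.141, -0.001, 1.849]
ft_force: [0.5, 0.9, -0.7]
opening: 0.004
grip_force: 0.0
```

```bash
python3 -c "
from h import *
s=env.state();print(s['t'],s['joints'].round(3),s['eef_pos'],s['tcp_rot'])"
```

```text
1.7667 [ 1.684  0.319  2.45  -0.     0.371  1.406] [-98.53515112 284.38138338  83.37539827] [ 3.14136493e+00 -1.08153787e-03  1.84892939e+00]
```

{"op": "step_arm", "data": {"plan": [[[-20,0,10,4,-1],[-50,0,20,8.3,-1],[-80,0,30,8.3,-1],[-110,0,40,8.3,-1]]]}}

```text
t: 2.1
eef_pos: [-70.1, 179.7, 59.3]
tcp_rot: [-3.141, 0.022, 1.704]
ft_force: [0.4, 0.1, 0.1]
opening: 0.002
grip_force: 0.0
```

```bash
python3 -c "
from h import *
s=env.state();print(s['t'],s['joints'].round(3),s['eef_pos'],s['tcp_rot'])"
```

```text
2.1 [ 1.596  0.371  2.727 -0.025  0.066  1.488] [-70.0926291  179.69682524  59.27037478] [-3.14080892  0.02239235  1.70385813]
```

{"op": "step_arm", "data": {"plan": [[[20,0,0,0,-1],[40,0,0,0,-1],[60,0,0,0,-1],[60,0,0,0,-1]]]}}

```text
t: 2.43
eef_pos: [-78.7, 248.1, 59.6]
tcp_rot: [3.141, 0.006, 1.704]
ft_force: [-0.5, -0.6, 0.1]
opening: 0.0
grip_force: 0.0
```

```bash
python3 -c "
from h import *
s=env.state();print(s['t'],s['joints'].round(3),s['eef_pos'],s['tcp_rot'])"
```

```text
2.4333 [ 1.623  0.374  2.568 -0.007  0.205  1.497] [-78.69267444 248.09032648  59.64588134] [3.14069418 0.00579744 1.70392208]
```

{"op": "step_arm", "data": {"plan": [[[17,264,-190,0,-1],[17,264,-190,0,-1],[17,264,-190,0,-1],[17,264,-190,0,-1],[17,264,-190,0,-1],[17,264,-190,0,-1],[17,264,-190,0,-1],[17,264,-190,0,-1]]]}}

```text
t: 3.1
eef_pos: [182.6, 297.5, 251.3]
tcp_rot: [3.14, 0.009, 1.703]
ft_force: [-1.1, 0.8, -0.2]
opening: 0.004
grip_force: 0.0
```

{"op": "step_arm", "data": {"plan": [[[-260,137,-150,0,-1],[-260,137,-150,0,-1],[-260,137,-150,0,-1],[-260,137,-150,0,-1],[-260,137,-150,0,-1],[-260,137,-150,0,-1],[-260,137,-150,0,-1],[-260,137,-150,0,-1]]]}}

```text
t: 3.77
eef_pos: [350.9, 57.9, 403.1]
tcp_rot: [3.141, 0.01, 1.704]
ft_force: [0.9, 0.5, 0.4]
opening: 0.008
grip_force: 0.0
```

{"op": "step_arm", "data": {"plan": [[[-295,-60,-50,0,-1],[-295,-60,-50,0,-1],[-295,-60,-50,0,-1],[-295,-60,-50,0,-1],[-295,-60,-50,0,-1],[-295,-60,-50,0,-1],[-295,-60,-50,0,-1],[-295,-60,-50,0,-1]]]}}

```text
t: 4.43
eef_pos: [329.5, -244.0, 454.9]
tcp_rot: [-3.141, 0.01, 1.701]
ft_force: [0.5, 0.6, -0.9]
opening: 0.003
grip_force: 0.0
```

{"op": "step_arm", "data": {"plan": [[[-180,-225,-200,0,-1],[-180,-225,-200,0,-1],[-180,-225,-200,0,-1],[-180,-225,-200,0,-1],[-180,-225,-200,0,-1],[-180,-225,-200,0,-1],[-180,-225,-200,0,-1],[-180,-225,-200,0,-1]]]}}

```text
t: 5.1
eef_pos: [139.2, -436.5, 647.6]
tcp_rot: [3.141, 0.01, 1.704]
ft_force: [1.4, -0.7, 0.4]
opening: 0.005
grip_force: 0.0
```

```bash
python3 -c "
from h import *
s=env.state();print(s['t'],s['joints'].round(3),s['eef_pos'],s['tcp_rot'])"
```

```text
5.1 [-1.407  0.105  1.017  0.     2.009 -1.54 ] [ 139.16523903 -436.5036633   647.61235817] [3.14102704 0.00964983 1.70391554]
```

{"op": "step_arm", "data": {"plan": [[[-150,0,-290,0,-1],[-150,0,-290,0,-1],[-150,0,-290,0,-1],[-150,0,-290,0,-1],[-150,0,-290,0,-1],[-150,0,-290,0,-1],[-150,0,-290,0,-1],[-150,0,-290,0,-1]]]}}

```text
t: 5.77
eef_pos: [142.2, -501.6, 781.2]
tcp_rot: [3.139, 0.023, 1.704]
ft_force: [-0.2, 0.9, 0.5]
opening: 0.003
grip_force: 0.0
```

```bash
python3 -c "
from h import *
s=env.state();print(s['t'],s['joints'].round(3),s['eef_pos'],s['tcp_rot'])"
```

```text
5.7667 [-1.423  0.474  0.05   0.005  2.594 -1.552] [ 142.2061505  -501.63399084  781.21108569] [3.13883072 0.0228243  1.70392917]
```

{"op": "step_arm", "data": {"plan": [[[-300,0,-100,0,-1],[-300,0,-100,0,-1],[-300,0,-100,0,-1],[-300,0,-100,0,-1],[-300,0,-100,0,-1],[-300,0,-100,0,-1],[-300,0,-100,0,-1],[-300,0,-100,0,-1]]]}}

```text
t: 6.43
eef_pos: [145.0, -610.3, 712.8]
tcp_rot: [3.137, 0.044, 1.704]
ft_force: [-0.1, -0.2, -0.1]
opening: 0.001
grip_force: 0.0
```

```bash
python3 -c "
from h import *
s=env.state();print(s['t'],s['joints'].round(3),s['eef_pos'],s['tcp_rot'])"
```

```text
6.4333 [-1.445  0.597  0.048  0.008  2.452 -1.572] [ 144.97475505 -610.25186552  712.78537113] [3.13693267 0.0443113  1.70402827]
```

{"op": "step_arm", "data": {"plan": [[[-34,0,-24,0,-1]]]}}

```text
t: 6.52
eef_pos: [144.3, -620.2, 709.4]
tcp_rot: [3.135, 0.062, 1.704]
ft_force: [0.3, 0.5, 0.1]
opening: 0.004
grip_force: 0.0
```

{"op": "step_arm", "data": {"plan": [[[-34,0,-24,0,-1]]]}}

```text
t: 6.6
eef_pos: [143.1, -630.3, 706.4]
tcp_rot: [3.133, 0.082, 1.704]
ft_force: [-1.0, 0.4, 0.0]
opening: 0.003
grip_force: 0.0
```

{"op": "step_arm", "data": {"plan": [[[-34,0,-24,0,-1],[-200,0,-200,0,-1]]]}}

```text
t: 6.77
eef_pos: [140.0, -640.7, 703.4]
tcp_rot: [3.132, 0.101, 1.703]
ft_force: [-0.2, -0.2, -1.5]
opening: 0.001
grip_force: 0.0
```

{"op": "step_arm", "data": {"plan": [[[-200,0,-200,0,-1],[-200,0,-200,0,-1]]]}}

```text
t: 6.93
eef_pos: [136.4, -643.3, 707.8]
tcp_rot: [3.13, 0.124, 1.703]
ft_force: [-0.6, 1.2, 0.3]
opening: 0.003
grip_force: 0.0
```

```bash
python3 -c "
from h import *
s=env.state();print(s['t'],s['joints'].round(3),s['eef_pos'],s['tcp_rot'])"
```

```text
6.9333 [-1.469  0.609  0.048  0.022  2.362 -1.586] [ 136.41025079 -643.28630133  707.79296059] [3.13017866 0.12409989 1.70335528]
```

{"op": "step_arm", "data": {"plan": [[[-34,0,-24,0,-1]]]}}

```text
t: 7.02
eef_pos: [135.5, -650.6, 706.9]
tcp_rot: [3.129, 0.143, 1.703]
ft_force: [-0.4, 0.0, 0.4]
opening: 0.003
grip_force: 0.0
```

{"op": "step_arm", "data": {"plan": [[[-34,0,-24,0,-1]]]}}

```text
t: 7.1
eef_pos: [134.8, -659.1, 705.4]
tcp_rot: [3.127, 0.162, 1.703]
ft_force: [0.1, -0.5, -0.7]
opening: 0.002
grip_force: 0.0
```

{"op": "step_arm", "data": {"plan": [[[-34,0,-24,0,-1]]]}}

```text
t: 7.18
eef_pos: [133.8, -666.4, 704.8]
tcp_rot: [3.126, 0.182, 1.703]
ft_force: [1.1, 0.5, -0.5]
opening: 0.004
grip_force: 0.0
```

{"op": "step_arm", "data": {"plan": [[[-34,0,-24,0,-1]]]}}

```text
t: 7.27
eef_pos: [132.8, -672.6, 705.3]
tcp_rot: [3.124, 0.201, 1.702]
ft_force: [0.4, 0.4, 0.1]
opening: 0.003
grip_force: 0.0
```

{"op": "step_arm", "data": {"plan": [[[-34,0,-24,0,-1]]]}}

```text
t: 7.35
eef_pos: [131.7, -678.1, 706.7]
tcp_rot: [3.123, 0.222, 1.702]
ft_force: [-0.7, 0.3, 0.3]
opening: 0.003
grip_force: 0.0
```

{"op": "step_arm", "data": {"plan": [[[-34,0,-24,0,-1]]]}}

```text
t: 7.43
eef_pos: [130.7, -683.0, 708.9]
tcp_rot: [3.122, 0.243, 1.701]
ft_force: [-0.6, -0.3, -0.2]
opening: 0.006
grip_force: 0.0
```

{"op": "step_arm", "data": {"plan": [[[-34,0,-24,0,-1]]]}}

```text
t: 7.52
eef_pos: [129.6, -687.4, 711.6]
tcp_rot: [3.12, 0.264, 1.701]
ft_force: [-0.8, 0.1, 0.1]
opening: 0.007
grip_force: 0.0
```

{"op": "step_arm", "data": {"plan": [[[-34,0,-24,0,-1]]]}}

```text
t: 7.6
eef_pos: [128.4, -691.2, 714.9]
tcp_rot: [3.119, 0.286, 1.701]
ft_force: [0.5, 0.0, 0.9]
opening: 0.005
grip_force: 0.0
```

{"op": "step_arm", "data": {"plan": [[[-34,0,-24,0,-1]]]}}

```text
t: 7.68
eef_pos: [127.2, -694.5, 718.7]
tcp_rot: [3.118, 0.308, 1.7]
ft_force: [-0.4, 0.1, -0.2]
opening: 0.006
grip_force: 0.0
```

{"op": "step_arm", "data": {"plan": [[[-34,0,-24,0,-1]]]}}

```text
t: 7.77
eef_pos: [125.9, -697.2, 723.1]
tcp_rot: [3.117, 0.33, 1.699]
ft_force: [1.2, -0.1, -0.6]
opening: 0.004
grip_force: 0.0
```

{"op": "step_arm", "data": {"plan": [[[-34,0,-24,0,-1]]]}}

```text
t: 7.85
eef_pos: [124.7, -699.5, 728.0]
tcp_rot: [3.115, 0.352, 1.699]
ft_force: [-0.2, 0.3, -0.1]
opening: 0.006
grip_force: 0.0
```

{"op": "step_arm", "data": {"plan": [[[-34,0,-24,0,-1]]]}}

```text
t: 7.93
eef_pos: [123.3, -701.3, 733.4]
tcp_rot: [3.114, 0.374, 1.698]
ft_force: [0.2, -0.3, -0.2]
opening: 0.005
grip_force: 0.0
```

```bash
python3 -c "
from h import *
s=env.state();print(s['t'],s['joints'].round(3),s['eef_pos'],s['tcp_rot'])"
```

```text
7.9333 [-1.509  0.594  0.048  0.061  2.127 -1.6  ] [ 123.33401028 -701.25780328  733.35314086] [3.11406502 0.37373547 1.69824612]
```

{"op": "step_arm", "data": {"plan": [[[-34,0,-24,0,-1]]]}}

```text
t: 8.02
eef_pos: [121.9, -702.4, 739.3]
tcp_rot: [3.113, 0.396, 1.698]
ft_force: [-0.6, 0.2, 0.8]
opening: 0.006
grip_force: 0.0
```

{"op": "step_arm", "data": {"plan": [[[-34,0,-24,0,-1]]]}}

```text
t: 8.1
eef_pos: [120.5, -703.2, 745.6]
tcp_rot: [3.112, 0.418, 1.697]
ft_force: [-0.3, -0.8, 0.3]
opening: 0.005
grip_force: 0.0
```

{"op": "step_arm", "data": {"plan": [[[-34,0,-24,0,-1]]]}}

```text
t: 8.18
eef_pos: [119.0, -703.4, 752.3]
tcp_rot: [3.11, 0.441, 1.696]
ft_force: [-0.3, 0.5, -0.0]
opening: 0.001
grip_force: 0.0
```

{"op": "step_arm", "data": {"plan": [[[-34,0,-24,0,-1]]]}}

```text
t: 8.27
eef_pos: [117.5, -703.1, 759.5]
tcp_rot: [3.109, 0.464, 1.695]
ft_force: [-0.3, -0.5, -0.6]
opening: 0.006
grip_force: 0.0
```

{"op": "step_arm", "data": {"plan": [[[-34,0,-24,0,-1]]]}}

```text
t: 8.35
eef_pos: [116.0, -702.2, 767.2]
tcp_rot: [3.108, 0.486, 1.694]
ft_force: [-0.3, -0.4, 0.4]
opening: 0.004
grip_force: 0.0
```

{"op": "step_arm", "data": {"plan": [[[-34,0,-24,0,-1]]]}}

```text
t: 8.43
eef_pos: [114.4, -700.9, 775.1]
tcp_rot: [3.107, 0.509, 1.694]
ft_force: [0.5, -0.3, 0.8]
opening: 0.001
grip_force: 0.0
```

{"op": "step_arm", "data": {"plan": [[[-34,0,-24,0,-1]]]}}

```text
t: 8.52
eef_pos: [112.7, -699.0, 783.4]
tcp_rot: [3.105, 0.532, 1.693]
ft_force: [0.3, -0.3, -0.8]
opening: 0.003
grip_force: 0.0
```

{"op": "step_arm", "data": {"plan": [[[-34,0,-24,0,-1]]]}}

```text
t: 8.6
eef_pos: [111.0, -696.7, 792.1]
tcp_rot: [3.104, 0.555, 1.692]
ft_force: [-0.1, -0.2, 0.8]
opening: 0.004
grip_force: 0.0
```

{"op": "step_arm", "data": {"plan": [[[-34,0,-24,0,-1]]]}}

```text
t: 8.68
eef_pos: [109.3, -693.8, 801.1]
tcp_rot: [3.103, 0.578, 1.691]
ft_force: [0.3, 0.8, 0.6]
opening: 0.007
grip_force: 0.0
```

{"op": "step_arm", "data": {"plan": [[[-34,0,-24,0,-1]]]}}

```text
t: 8.77
eef_pos: [107.5, -690.5, 810.3]
tcp_rot: [3.101, 0.601, 1.69]
ft_force: [0.9, -0.6, 0.3]
opening: 0.005
grip_force: 0.0
```

{"op": "step_arm", "data": {"plan": [[[-34,0,-24,0,-1]]]}}

```text
t: 8.85
eef_pos: [105.6, -686.6, 819.8]
tcp_rot: [3.1, 0.624, 1.688]
ft_force: [0.7, -0.3, 1.0]
opening: 0.007
grip_force: 0.0
```

{"op": "step_arm", "data": {"plan": [[[-34,0,-24,0,-1]]]}}

```text
t: 8.93
eef_pos: [103.7, -682.3, 829.5]
tcp_rot: [3.099, 0.647, 1.687]
ft_force: [0.6, 0.3, -0.3]
opening: 0.003
grip_force: 0.0
```

{"op": "step_arm", "data": {"plan": [[[-34,0,-24,0,-1]]]}}

```text
t: 9.02
eef_pos: [101.7, -677.5, 839.5]
tcp_rot: [3.097, 0.67, 1.686]
ft_force: [0.2, 0.3, -0.6]
opening: 0.004
grip_force: 0.0
```

{"op": "step_arm", "data": {"plan": [[[-34,0,-24,0,-1]]]}}

```text
t: 9.1
eef_pos: [99.7, -672.2, 849.6]
tcp_rot: [3.096, 0.693, 1.685]
ft_force: [-0.8, -0.1, -0.3]
opening: 0.003
grip_force: 0.0
```

```bash
cat > t.py <<'E'
from h import *
import sys
from scipy.spatial.transform import Rotation as R
c=np.array([578.2,-146.0]);x=np.array([.1328,-.9911]);y=np.array([.9911,.1328])
C=np.eye(3);C[:2,0]=x;C[:2,1]=y
def st():
    s=env.state();T=R.from_euler('xyz',s['tcp_rot']).as_matrix()
    p=np.array(s['eef_pos']);pc=C.T@(p-np.r_[c,0])
    return s,T,p,pc
if __name__=="__main__":
    s,T,p,pc=st()
    print(round(s['t'],2),s['joints'].round(3),p.round(1),s['tcp_rot'],'case',pc.round(1)); print((C.T@T).round(3))
    for a in sys.argv[1:]:   # targets in case coords
        t=np.array(eval(a),float); print(a,(T.T@C@(t-pc)).round(1)); pc=t
E
python3 t.py
```

```text
9.1 [-1.567  0.464  0.048  0.125  1.941 -1.611] [  99.7 -672.2  849.6] [3.09567902 0.69258555 1.68451372] case [ 457.9 -544.1  849.6]
[[-0.769 -0.01   0.639]
 [ 0.015  0.999  0.033]
 [-0.639  0.035 -0.769]]
```

```bash
python3 t.py "(-170,42,300)" "(-135,42,177)" "(-77.4,42,108)"
```

```text
9.1 [-1.567  0.464  0.048  0.125  1.941 -1.611] [  99.7 -672.2  849.6] [3.09567902 0.69258555 1.68451372] case [ 457.9 -544.1  849.6]
[[-0.769 -0.01   0.639]
 [ 0.015  0.999  0.033]
 [-0.639  0.035 -0.769]]
(-170,42,300) [842.9 572.4  41.2]
(-135,42,177) [ 51.6  -4.7 116.9]
(-77.4,42,108) [-0.3 -3.  89.8]
```

{"op": "step_arm", "data": {"plan": [[[272,185,13,0,-1],[272,185,13,0,-1],[272,185,13,0,-1],[272,185,13,0,-1],[272,185,13,0,-1],[272,185,13,0,-1],[272,185,13,0,-1],[272,185,13,0,-1]]]}}

```text
t: 9.77
eef_pos: [232.3, -485.2, 704.4]
tcp_rot: [3.095, 0.692, 1.684]
ft_force: [0.7, -1.4, 0.5]
opening: 0.007
grip_force: 0.0
```

```bash
python3 t.py "(-170,42,300)"
```

```text
9.77 [-1.182 -0.043  1.188 -0.134  1.315 -1.324] [ 232.3 -485.2  704.4] [3.09491815 0.69235009 1.68399609] case [ 290.2 -387.9  704.4]
[[-0.77  -0.01   0.638]
 [ 0.015  0.999  0.034]
 [-0.638  0.036 -0.769]]
(-170,42,300) [618.9 419.5  31.7]
```

Tilt holds. Continue to the approach point.

{"op": "step_arm", "data": {"plan": [[[272,185,14,0,-1],[272,185,14,0,-1],[272,185,14,0,-1],[272,185,14,0,-1],[272,185,14,0,-1],[272,185,14,0,-1],[272,185,14,0,-1],[272,185,14,0,-1]]]}}

```text
t: 10.43
eef_pos: [393.4, -259.5, 526.9]
tcp_rot: [3.093, 0.691, 1.684]
ft_force: [0.9, -0.9, -0.1]
opening: 0.004
grip_force: 0.0
```

{"op": "step_arm", "data": {"plan": [[[272,185,14,0,-1],[272,185,14,0,-1],[272,185,14,0,-1],[272,185,14,0,-1],[272,185,14,0,-1],[272,185,14,0,-1],[272,185,14,0,-1],[272,185,14,0,-1]]]}}

```text
t: 11.1
eef_pos: [554.7, -33.7, 348.9]
tcp_rot: [3.095, 0.69, 1.684]
ft_force: [0.8, -0.3, -0.2]
opening: 0.006
grip_force: 0.0
```

```bash
python3 t.py "(-170,42,300)" "(-135,42,177)" "(-77.4,42,108)"
```

```text
11.1 [ 0.133  0.3    1.668 -0.74   1.234  0.279] [554.7 -33.7 348.9] [3.09457389 0.68973746 1.68447892] case [-114.5   -8.4  348.9]
[[-0.771 -0.01   0.636]
 [ 0.015  0.999  0.035]
 [-0.636  0.036 -0.771]]
(-170,42,300) [74.7 49.2  4. ]
(-135,42,177) [ 51.3  -4.8 117.1]
(-77.4,42,108) [-0.5 -3.1 89.8]
```

{"op": "step_arm", "data": {"plan": [[[38,25,2,0,-1],[75,49,4,0,-1],[92,48,43,0,-1],[109,46,82,0,-1],[126,45,121,0,-1],[126,45,121,0,-1]]]}}

```text
t: 11.6
eef_pos: [599.5, -9.7, 172.3]
tcp_rot: [3.106, 0.689, 1.69]
ft_force: [-0.1, 0.6, -0.2]
opening: 0.004
grip_force: 0.0
```

```bash
python3 - <<'E'
from t import *
a=env.read_camera("scene")[110:290,190:350]; cv2.imwrite("pics/sc2.png",cv2.resize(a,None,fx=4,fy=4,interpolation=cv2.INTER_CUBIC)[:600])
E
python3 t.py "(-77.4,42,108)"
```

```text
11.65 [ 0.164  0.564  1.745 -0.846  1.019  0.564] [600.4  -9.5 174.9] [3.1036926  0.69008536 1.68833037] case [-132.4   40.1  174.9]
[[-0.771 -0.008  0.637]
 [ 0.012  0.999  0.028]
 [-0.637  0.029 -0.771]]
(-77.4,42,108) [ 0.2 -0.6 86.6]
```

View pics/sc2.png

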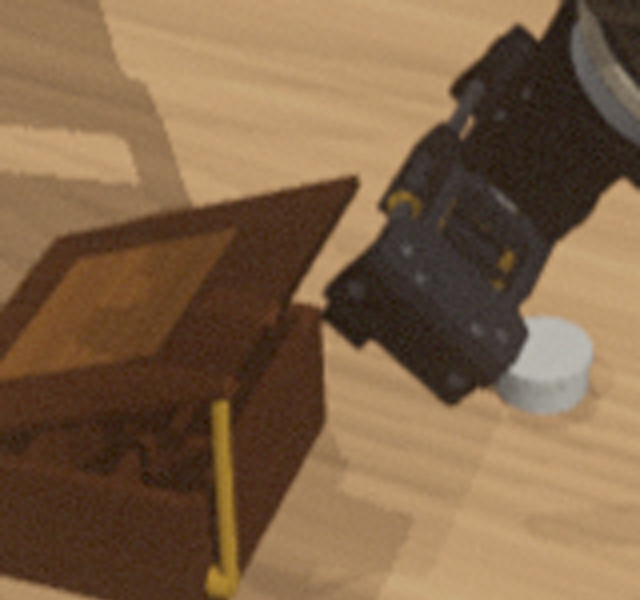

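The picture shows the lid still propped (rod from (222,405) to (225,585)) and the tilted gripper at its right, with its lower-left end near (340,315). I'll check where the TCP should project.

```bash
python3 - <<'E'
from t import *
s,T,p,pc=st()
for n,o in(("tcp",(0,0,0)),("finger root",(0,0,-78)),("b1",(37,90,-78)),("b2",(-37,90,-78)),("b3",(-37,-90,-78)),("f+y",(0,12,0))):
    w=p+T@np.array(o,float); print(n,w.round(),((proj("scene",w)[0]-[190,110])*4).round())
E=lambda X,Y,Z:np.r_[c+x*X+y*Y,Z]
for a in((-98.5,42,157.5),(-98.5,85,157.5),(-84,69,146)): print(a,((proj("scene",E(*a))[0]-[190,110])*4).round())
a=env.read_camera("wrist"); cv2.imwrite("pics/w2.png",a)
E
```

```text
tcp [600.  -9. 175.] [340. 321.]
finger root [592.  39. 235.] [450. 229.]
b1 [677.  80. 214.] [447. 419.]
b2 [684.  24. 261.] [306. 292.]
b3 [506.  -2. 256.] [452.  62.]
f+y [612.  -8. 175.] [330. 337.]
(-98.5, 42, 157.5) [269. 338.]
(-98.5, 85, 157.5) [231. 398.]
(-84, 69, 146) [217. 388.]
```

View pics/w2.png

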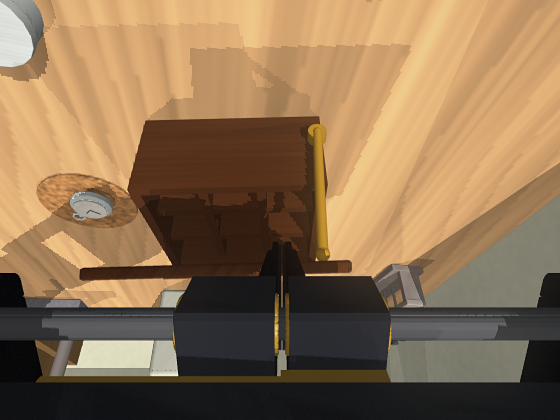

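The wrist view shows the lid edge-on from (80,274) to (352,266), the fingertips at (282,243) and the prop ball at (323,255). I'll check the geometry against that view.

```bash
python3 - <<'E'
from t import *
E=lambda X,Y,Z:np.r_[c+x*X+y*Y,Z]
for a in((-98.5,85,157.5),(-98.5,-85,157.5),(-84,69,146),(-84,75,30),(-84+0,70.3,120)): print(a,proj("wrist",E(*a)).round())
s,T,p,pc=st()
print(proj("wrist",p),proj("wrist",p+T@np.array([10,0,0.])),proj("wrist",p+T@np.array([-10,0,0.])),proj("wrist",p+T@np.array([10,12,0.])))
E
python3 t.py "(-77.4,42,108)"
```

```text
(-98.5, 85, 157.5) [[351. 255.]]
(-98.5, -85, 157.5) [[ 79. 262.]]
(-84, 69, 146) [[321. 250.]]
(-84, 75, 30) [[316. 130.]]
(-84, 70.3, 120) [[320. 218.]]
[[283.82118035 262.48193694]] [[283.86729483 244.60008659]] [[283.77644536 279.82886076]] [[307.30083247 244.60937828]]
11.7 [ 0.165  0.56   1.742 -0.845  1.021  0.562] [601.5  -8.9 177.8] [3.09847346 0.69033568 1.68533099] case [-132.8   41.3  177.8]
[[-0.771 -0.009  0.637]
 [ 0.014  0.999  0.031]
 [-0.637  0.033 -0.77 ]]
(-77.4,42,108) [ 1.8 -2.1 89.1]
```

{"op": "step_arm", "data": {"plan": [[[0,-2,25,0,-1],[0,-2,50,0,-1],[0,-2,75,0,-1],[0,-2,89,0,-1],[0,-2,89,0,-1],[0,-2,89,0,-1]]]}}

```text
t: 12.2
eef_pos: [610.8, -64.5, 111.3]
tcp_rot: [3.093, 0.691, 1.682]
ft_force: [-0.0, 0.6, 0.3]
opening: 0.006
grip_force: 0.0
```

```bash
python3 - <<'E'
from t import *
f=[]
for i in range(4):
    a=env.read_camera("wrist" if i%2==0 else "scene"); f.append(env.state()['ft_force'])
    if i<2: cv2.imwrite(f"pics/i{i}.png",a[150:330] if i==0 else a)
w=cv2.imread("pics/i0.png");s_=cv2.imread("pics/i1.png")[120:270,190:330]
cv2.imwrite("pics/i.png",np.vstack([w,cv2.resize(s_,(373,400),interpolation=cv2.INTER_CUBIC) if 0 else cv2.copyMakeBorder(cv2.resize(s_,(390,418),interpolation=cv2.INTER_CUBIC),0,0,0,170,cv2.BORDER_CONSTANT)]))
print(np.mean(f,0))
E
python3 t.py "(-77.4,42,116)"
```

```text
[0.29174307 0.11587446 0.25179807]
12.4 [ 0.07   0.649  1.799 -0.971  0.875  0.657] [610.7 -63.8 110.9] [3.09305389 0.69043012 1.68368534] case [-77.2  43.1 110.9]
[[-0.771 -0.011  0.637]
 [ 0.016  0.999  0.036]
 [-0.637  0.037 -0.77 ]]
(-77.4,42,116) [-3.1 -0.9 -4.1]
```

View pics/i.png

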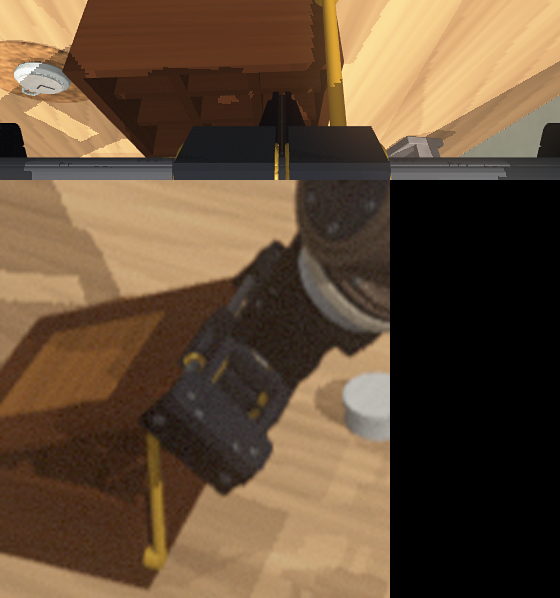

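Neither image shows contact: the fingertips are under the lid, beside the rod (wrist column 335). I'll raise the fingers toward the lid's underside while watching the force.

{"op": "step_arm", "data": {"plan": [[[-1.5,0,2.5,0,-1],[-3,0,5,0,-1],[-3,0,5,0,-1]]]}}

```text
t: 12.65
eef_pos: [611.1, -70.1, 107.6]
tcp_rot: [3.095, 0.69, 1.685]
ft_force: [-0.0, 1.6, -0.0]
opening: 0.007
grip_force: 0.8
```

```bash
cat > f.py <<'E'
from t import *
f=[]
for i in range(5):
    env.read_camera("scene"); s,T,p,pc=st(); f.append(T.T@s['ft_force'])
print(round(s['t'],2),'case',pc.round(1),'tool-frame F',np.mean(f,0).round(2),'sd',np.std(f,0).round(2))
E
python3 f.py
```

```text
12.9 case [-71.   42.7 107.5] tool-frame F [ 1.72  1.06 -0.03] sd [0.35 0.47 0.37]
```

{"op": "step_arm", "data": {"plan": [[[-1,0,0,0,-1],[-2,0,0,0,-1],[-2,0,0,0,-1]]]}}

```text
t: 13.15
eef_pos: [611.1, -71.6, 108.9]
tcp_rot: [3.096, 0.69, 1.685]
ft_force: [-1.0, 2.5, -0.4]
opening: 0.002
grip_force: 0.9
```

```bash
python3 f.py
```

```text
13.4 case [-69.5  42.5 108.8] tool-frame F [ 1.62  0.15 -0.27] sd [0.27 0.37 0.57]
```

The fingers now carry the lid: the force holds at about 1.6 N across two heights. I'll push sideways next.

{"op": "step_arm", "data": {"plan": [[[0,5,0,0,-1],[0,10,0,0,-1],[0,14,0,0,-1],[0,18,0,0,-1],[0,22,0,0,-1],[0,26,0,0,-1],[0,30,0,0,-1],[0,34,0,0,-1]]]}}

```text
t: 14.07
eef_pos: [645.2, -66.6, 110.0]
tcp_rot: [3.096, 0.69, 1.685]
ft_force: [-1.2, 1.1, -0.4]
opening: 0.005
grip_force: 0.6
```

```bash
python3 f.py; python3 - <<'E'
from t import *
s_=env.read_camera("scene")[120:270,190:330];w=env.read_camera("wrist")[100:330]
cv2.imwrite("pics/p.png",np.hstack([cv2.resize(s_,(429,460),interpolation=cv2.INTER_CUBIC),cv2.copyMakeBorder(w[:,200:560],0,230,0,0,cv2.BORDER_CONSTANT)]))
E
```

```text
14.32 case [-69.8  76.7 110. ] tool-frame F [1.28 0.65 0.13] sd [0.31 0.78 0.24]
```

View pics/p.png

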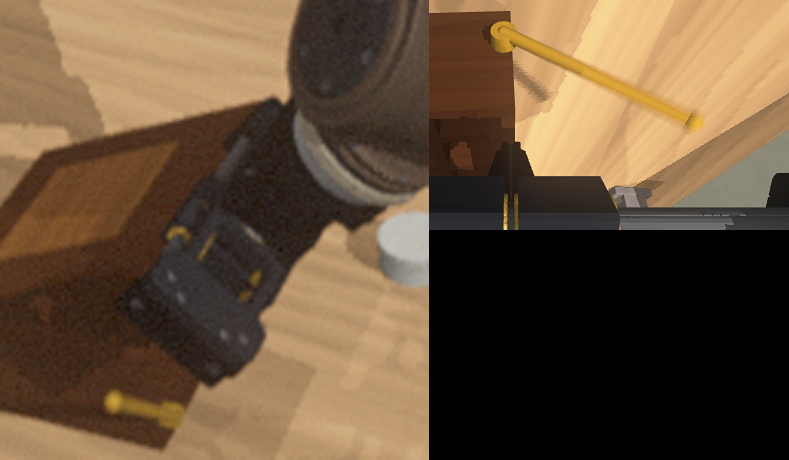

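The prop has swung out and is dropping (ball at about (695,122) in the right panel), and the lid rests on the fingers. Now I'll lower it.

{"op": "step_arm", "data": {"plan": [[[2,-1,0,0,-1],[4,-3,0,0,-1],[6,-4,0,0,-1],[9,-6,0,0,-1],[11,-7,0,0,-1],[13,-9,0,0,-1],[16,-10,0,0,-1],[18,-12,0,0,-1]]]}}

```text
t: 15.08
eef_pos: [631.3, -54.3, 97.9]
tcp_rot: [3.096, 0.69, 1.685]
ft_force: [0.9, 1.2, -1.0]
opening: 0.003
grip_force: 0.6
```

```bash
python3 f.py
```

```text
15.33 case [-83.6  64.7  98.1] tool-frame F [ 1.93 -0.76 -0.62] sd [0.44 1.22 0.6 ]
```

{"op": "step_arm", "data": {"plan": [[[2,-1,1,0,-1],[4,-3,2,0,-1],[6,-4,3,0,-1],[9,-6,4,0,-1],[11,-7,5,0,-1],[13,-9,6,0,-1],[15,-10,7,0,-1],[17,-12,8,0,-1]]]}}

```text
t: 16.0
eef_pos: [618.9, -48.2, 80.5]
tcp_rot: [3.096, 0.69, 1.685]
ft_force: [0.0, 1.2, -1.2]
opening: 0.005
grip_force: 0.7
```

```bash
python3 f.py; python3 - <<'E'
from t import *
s_=env.read_camera("scene")[120:290,180:340]
cv2.imwrite("pics/l.png",cv2.resize(s_,None,fx=3,fy=3,interpolation=cv2.INTER_CUBIC))
E
```

```text
16.25 case [-91.4  53.1  80.7] tool-frame F [ 1.56 -0.7  -0.34] sd [0.28 0.63 0.35]
```

View pics/l.png

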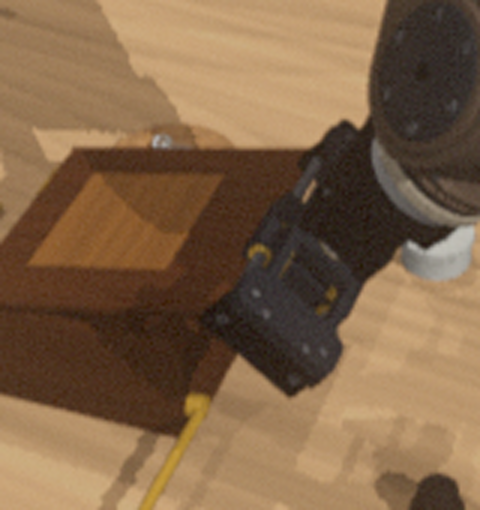

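The prop is lying out sideways, and the half-lowered lid still rides on the fingers. Continue lowering, slower at the end.

{"op": "step_arm", "data": {"plan": [[[2,-1,1,0,-1],[4,-3,3,0,-1],[6,-4,4,0,-1],[8,-6,6,0,-1],[10,-7,7,0,-1],[12,-9,8,0,-1],[14,-10,10,0,-1],[16,-12,11,0,-1]]]}}

```text
t: 16.97
eef_pos: [607.0, -44.6, 61.3]
tcp_rot: [3.096, 0.69, 1.685]
ft_force: [1.2, 0.7, -0.6]
opening: 0.003
grip_force: 0.7
```

```bash
python3 f.py
```

```text
17.22 case [-96.7  41.7  61.6] tool-frame F [ 2.25 -0.74 -0.1 ] sd [0.19 0.81 0.54]
```

{"op": "step_arm", "data": {"plan": [[[1,0,1,0,-1],[2,0,2,0,-1],[3.5,0,3,0,-1],[5,0,4.5,0,-1],[6,0,5.5,0,-1],[7,0,6.5,0,-1],[8,0,7.5,0,-1],[9,0,8.5,0,-1]]]}}

```text
t: 17.88
eef_pos: [607.3, -43.1, 49.2]
tcp_rot: [3.096, 0.69, 1.685]
ft_force: [-1.2, -0.4, -2.2]
opening: 0.006
grip_force: 0.5
```

```bash
python3 f.py
```

```text
18.13 case [-98.2  42.5  49.4] tool-frame F [ 1.08 -0.06  0.95] sd [0.2  0.31 0.77]
```

{"op": "step_arm", "data": {"plan": [[[0.7,0,0.5,0,-1],[1.4,0,1,0,-1],[2.1,0,1.5,0,-1],[2.8,0,2,0,-1],[3.5,0,2.5,0,-1],[4.2,0,3,0,-1],[4.9,0,3,0,-1],[5.6,0,3,0,-1]]]}}

```text
t: 18.8
eef_pos: [607.1, -40.7, 43.5]
tcp_rot: [3.096, 0.69, 1.685]
ft_force: [0.5, -0.1, -0.9]
opening: 0.005
grip_force: 0.0
```

```bash
python3 f.py
```

```text
19.05 case [-100.6   42.7   43.6] tool-frame F [ 0.2   0.24 -0.08] sd [0.54 0.29 0.25]
```

{"op": "step_arm", "data": {"plan": [[[0.7,0,0,0,-1],[1.4,0,0,0,-1],[2.1,0,0,0,-1],[2.8,0,0,0,-1],[3.5,0,0,0,-1],[4.2,0,0,0,-1],[5,0,0,0,-1],[6,0,0,0,-1]]]}}

```text
t: 19.72
eef_pos: [606.5, -36.0, 39.6]
tcp_rot: [3.096, 0.69, 1.685]
ft_force: [0.2, -0.3, 0.1]
opening: 0.008
grip_force: 0.0
```

```bash
python3 f.py; python3 - <<'E'
from t import *
s_=env.read_camera("scene")[120:290,180:340]
cv2.imwrite("pics/e.png",cv2.resize(s_,None,fx=3,fy=3,interpolation=cv2.INTER_CUBIC))
E
```

```text
19.97 case [-105.2   42.7   39.7] tool-frame F [-0.03 -0.02  0.08] sd [0.33 0.29 0.39]
```

View pics/e.png

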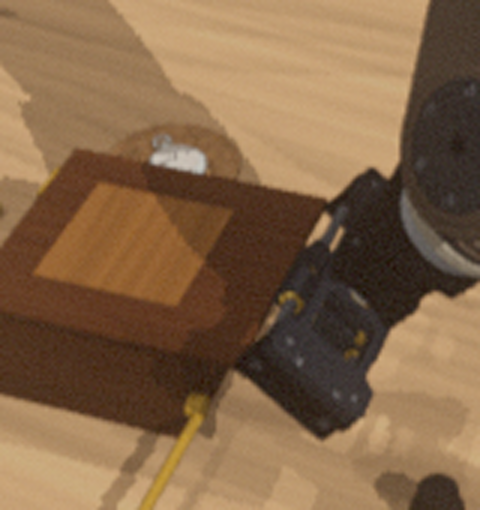

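The lid lies flat and the finger force is zero. Withdraw back along the fingers.

{"op": "step_arm", "data": {"plan": [[[0,0,-15,0,-1],[0,0,-35,0,-1],[0,0,-60,0,-1],[0,0,-90,0,-1],[0,0,-120,0,-1],[0,0,-150,0,-1],[0,0,-150,0,-1],[0,0,-150,0,-1]]]}}

```text
t: 20.68
eef_pos: [589.1, 58.8, 156.2]
tcp_rot: [3.093, 0.69, 1.684]
ft_force: [-0.6, 0.2, -0.1]
opening: 0.004
grip_force: 0.0
```

```bash
python3 f.py; python3 -c "
from h import *
print(env.job_done())"
```

```text
20.93 case [-199.9   37.2  154.1] tool-frame F [ 0.23  0.07 -0.18] sd [0.31 0.28 0.34]
the job is handed in; nothing more can be done
None
```

The prop is pushed out sideways, the lid was caught and lowered until shut, and the hand is clear; I handed the job in at about 21 s and got no verdict back (I got the finger tilt by pushing the arm against its reach limit, since moves offer no tilt).

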